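Line up a hinge leaf for its pin

TASK

Pull the drawer of the small red parts cabinet all the way out to its stop and leave it open, then take the brass hinge leaf out of it. Hold the leaf upright, knuckle down, above the steel jamb block so that its knuckle sits centred between the two knuckles of the fixed leaf with all the holes in one straight line, ready for the pin to slide through. Finish while still holding it there in the gripper, hanging free of the fixed leaf rather than resting or leaning on it, and leave the mug, brush and mouse where they are.

Things in the scene. Friction and masses are not known exactly. Their poses are not given: they have to be found in the camera images.
- drawer (a joint): slide of the cabinet's only drawer: m pulled out, 0 shut, 0.15 at its stop. It comes out along the cabinet's -x axis (roughly towards the robot), drags with about 2 N and stays where it is left.
- drawer_handle (a point): middle of the drawer's aluminium grip bar: round, 10 mm thick, 110 mm long along this frame's y, 45 mm in front of the black drawer front, 100 mm above the bench, 30 mm below the cabinet's top. The drawer comes out along this frame's -x. The drawer front reaches 113 mm above the bench, the drawer's side walls 50 mm.
- drawer_rack (a point): middle of the grey slotted rack in the drawer that holds the leaf, 120 mm behind the handle bar, 52 mm above the bench. Two slotted posts, 20 to 38 mm either side of this point along y, hold only the ends of the leaf's plate, with 1.5 mm play across and 4 mm along the plate, and reach 66 mm above the bench. The leaf lifts straight up and out.
- leaf_center (a point): centre of the plate of the loose brass hinge leaf. The plate is 8 mm thick along this frame's x, 60 mm wide along y, 48 mm high along z (24 mm above and below this point). At the start it stands upright, knuckle down, in the rack, facing along the cabinet's x, this point 76 mm above the bench. The leaf is the same either way round.
- leaf_hole (a point): centre of the hole in the loose leaf's one knuckle, 41 mm below leaf_center, in the middle under the plate. The knuckle is a tube along this frame's y, 26 mm outside, 32 mm long, hole 14 mm; z points up the plate.
- jamb_hole (a point): where the loose knuckle's hole belongs: on the hinge axis midway between the two steel knuckles of the fixed leaf, 90 mm above the bench. The axis is level, along this frame's y. Fixed knuckles: 26 mm outside, hole 14 mm, 20 mm long, 40 mm gap between them (4 mm to spare each side). Below the gap the fixed leaf's edge is 17 mm under the axis: a leaf that rests there is 4 mm too low.
- cabinet: the fixed red cabinet, 180 wide, 240 deep, 130 mm high, at the left or right; origin on the bench under the middle of its front face, x points from front to back
- jamb: the fixed dark jamb block with its steel leaf; origin on the bench 90 mm under jamb_hole, same axes. The block lies on the +x side of the fixed leaf; block and bar reach 84 mm above the bench. An 11 mm copper-coloured pin is parked in the knuckle on the +y side and sticks out 32 mm.
- leaf: the loose brass leaf as a whole, about 0.27 kg; origin at the lowest point of its knuckle, 54 mm below leaf_center, same axes
- mug: bystander: white mug, 80 mm across, 90 mm high, standing on the bench; origin at the centre of its foot
- brush: bystander: hand brush lying on the bench; origin at its middle underside, handle towards its -x
- mouse: bystander: grey computer mouse, 105 by 60 mm, 32 mm high; origin at the centre of its underside
There are look-alikes about, which are no part of the job. Leave any pink look-alike of the jamb alone.

How it is judged:
By the outcome, as a careful person would: the job done as asked, in the order asked, and still so for the second after the job is handed in, while the arm keeps its last pose, push and grip.
It also fails if it takes over 64 s, if anything falls off the work surface, if the arm or the gripper's body presses on something with over 40 N, if the wrist force passes 120 N, or if a joint passes its speed limit or range.

ROBOT

A 7-joint arm with a two-finger parallel gripper is mounted at the origin on the work surface. World frame = base frame: x ahead of the robot, y to its left, z up, the work surface at z = 0. Lengths are in mm, angles in degrees, forces in N, time in s.
With the tool pointing down it reaches from about 350 to 900 mm from the base axis. Payload 19.9 kg.
Tool frame: the origin (TCP) lies at the very end of the fingers, on their centre line; the grasp point (between the pads) lies grip_depth behind it (grip_depth is the distance from the TCP to the grasp point, in mm); z points along the fingers, y is the line along which they close (so a half turn about z gives the same grasp; the last joint's range is limited). The gripper opens to 85 mm and grips with 20 to 120 N. Pads are 22 mm wide; open, the fingers measure 114 mm over their backs; the gripper's body (76 mm by 85 mm) begins 54 mm behind the grasp point. The pads swing forward as they close: fully open they stand 13 mm farther back than shut.
Start: joints at [68.612, 23.915, -0.59, 92.452, 0.269, 63.638, -3.037], TCP at [203.585, -590.893, 231.26] pointing down, gripper open.
Joint ranges: [-161.28, 161.28], [-22.2, 115.67], [-73.04, 71.86], [3.21, 147.25], [-68.34, 248.33], [10.77, 114.83], [-161.83, 161.83]. Speed limits (degrees/s): [108.29, 108.29, 136.94, 136.94, 172.46, 172.46, 172.46].

INTERFACE

Orientations are given as a 3x3 rotation matrix whose columns are the frame's x, y, z axes.
In Python, from cell import * gives the robot as it stands.
- The arm moves only by the shell command python3 -m creep 'ROWS' [FORCE]. ROWS is JSON, a list of rows, each a list of 7 numbers: the shift along the tool's x, y, z in mm, then the turn, a rotation vector about the tool's x, y, z in degrees, then the closure in counts, from 0 (fully open) to 255 (shut). A call has 1 to 20 rows; each row is the pose to reach, as a shift and turn from the pose commanded when the call began, along the tool's axes at that moment; what a row does not reach only later rows make up. A row lasts 1/8 s, in which the tool goes at most 62.5 mm and 10.7 degrees, less where a joint would pass 70% of its speed; a pose out of reach is approached as far as the arm can. A call with a gripper value outside its range is refused whole. The fingers move at their own pace and stop on an object; FORCE is the grip in N (left out, the last holds). Time passes only in rows, so rows that repeat a pose let the fingers close. It gives the time, the measured TCP pose, the force, the opening and the grip force at its end, in the units of the state.
- get_obs(): the state, without advancing time (a new reading comes with each control period).
- read_camera(name): name is "scene" or "top"; returns (picture, depth): 420x560x3 uint8, blue, green, red; 420x560 float32, mm along the optical axis (not along the pixel's ray), 0 where there is no reading.
- get_calibration(name): a dict with "intrinsics" (3x3 intrinsics, pixels), "camera_from_world" (4x4, takes a point from world to camera coordinates). Camera axes: x right, y up, looking along -z (the intrinsics and any distortion apply to the point x, -y, -z); pixel columns grow to the right and rows downward; lengths in mm; the calibration is good to about 2 mm. A picture is of the moment at which its call begins. get_calibration takes no time and is no camera call.
- hand_in(): hands the job in; it is judged then, once.
Trained networks look in the newest picture that a camera, given by its name, has taken for a name from the list of things; names that differ only in an ending like _2 or _b are one class to them, and where a whole thing is asked for, a point or a joint stands for the part that bears it (a point fixed in the world has none). Each returns a list of dicts, best first, with "p" (0 to 1); they miss things now and then, are a little off and sometimes report something else, mostly with a low value. They report only what shows in the picture. A call takes as long as a camera call. They do not tell look-alikes from the thing itself.
- cut_out(thing, camera): "region" (420x560 bool, what is visible of it).
- spot_point(thing, camera): "at" ([x, y, z] in mm, in world coordinates, good to about 4 mm: a listed point, or the origin of a listed thing).
The state is a dict: "time": time; "joints": joint angles; "dq": joint speeds; "joint_torque": joint torques, N m; "tcp_pos": TCP position; "orientation": TCP orientation; "force": force on the tool from outside, world axes, zero at the start; "ft_torque": the same for the moment, N m; "finger_gap": opening from 0.0 (shut) to 1.0 (fully open); "finger_force": force on a finger pad.
Only numpy, scipy, OpenCV 4.12 (cv2) and the standard library are available. Lean on these libraries where they do the work, as an engineer would, in place of code of your own. Each camera call takes 0.05 s, during which the arm holds its last target. There are 200 camera calls.

## Working session

There is one attempt and no reset: what is moved stays moved. The work goes in short steps, Python scripts to look and compute and a shell command to move; the robot and the scene stay as the last step left them, time stands still between calls to the robot, and variables do not carry over. Pictures are saved under pics/ and viewed, at most 10 in all, crops included, and the job is handed in when it is done.

```bash
ls; mkdir -p pics
python3 - <<'E'
from cell import *
import cv2,numpy as np
np.set_printoptions(precision=3,suppress=True)
o=get_obs();print(o)
ims=[]
for c in("scene","top"):
    im,d=read_camera(c);cv2.imwrite(f'pics/{c}0.png',im)
    print(c,get_calibration(c))
    for t in("drawer_handle","leaf_center","jamb_hole","cabinet","jamb","mug","brush","mouse"):
        print(t,[(np.round(r["at"],1),round(r["p"],2)) for r in spot_point(t,c)[:4]])
E
```

```text
pics
{'time': 0.0, 'joints': array([68.611, 23.95 , -0.592, 92.487,  0.269, 63.637, -3.037]), 'dq': array([ 0.029, -0.036,  0.006, -0.042, -0.089, -0.023, -0.082]), 'joint_torque': array([  0.001, -86.444,   0.679, -43.491,   0.019,   0.007,   0.   ]), 'tcp_pos': array([ 203.49 , -590.568,  230.635]), 'orientation': array([[ 0.945,  0.326, -0.   ],
       [ 0.326, -0.945,  0.001],
       [-0.   , -0.001, -1.   ]]), 'force': array([ 0.297, -0.454, -0.657]), 'ft_torque': array([0.031, 0.052, 0.029]), 'finger_force': 0.0, 'finger_gap': 0.9964261427009962}
scene {'intrinsics': array([[384.097,   0.   , 278.134],
       [  0.   , 384.097, 210.825],
       [  0.   ,   0.   ,   1.   ]]), 'camera_from_world': array([[   -0.109,     0.994,    -0.011,   241.213],
       [   -0.807,    -0.082,     0.584,   407.616],
       [    0.58 ,     0.073,     0.811, -1355.931],
       [    0.   ,     0.   ,     0.   ,     1.   ]])}
drawer_handle [(array([600.8, 242.1,  98.6]), 0.76)]
leaf_center []
jamb_hole [(array([ 615.9, -449.3,   93. ]), 0.96), (array([ 641.3, -207.1,   88.8]), 0.94), (array([ 382.2
[... 784 characters left out ...]
  0.   ,     0.   ,     1.   ]])}
drawer_handle [(array([603.3, 243.8,  98.8]), 0.8), (array([645.2, 235.7,  -1.3]), 0.3)]
leaf_center []
jamb_hole [(array([ 638.7, -209.6,   90.4]), 0.81), (array([ 423.8, -612.3,   90.6]), 0.8), (array([ 615. , -455.2,   91.2]), 0.77), (array([ 386.3, -289.3,   88.3]), 0.61)]
cabinet [(array([647.7, 235.1,  -0.7]), 0.55), (array([ 637.3, -208.4,   89. ]), 0.24)]
jamb [(array([ 637.4, -208.5,   -0.9]), 0.8), (array([ 381.9, -285.6,    5.3]), 0.79), (array([ 426.5, -618.7,    0.6]), 0.77), (array([ 613. , -451.2,    1.8]), 0.7)]
mug [(array([764.7, -18.8,   0.3]), 0.97)]
brush [(array([423.5, -10.7,   1.7]), 0.57)]
mouse [(array([611.8, -12.9,  -5. ]), 0.88)]
```

View pics/scene0.png

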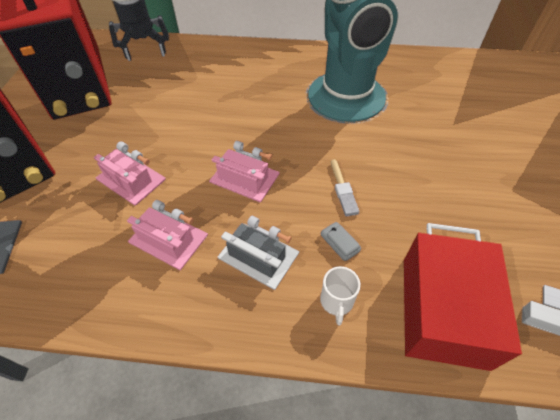

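View pics/top0.png

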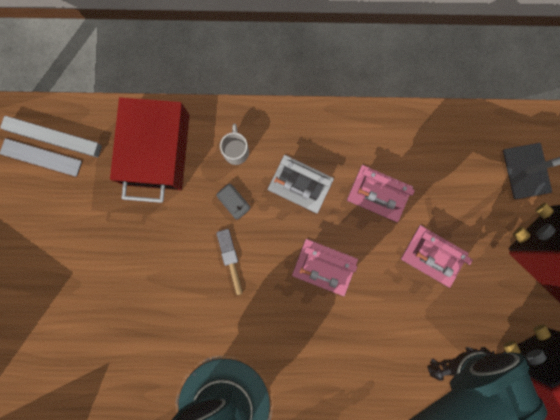

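The scene shows the red cabinet at right with its handle (455,230) and the dark jamb on a pale base (258,250). Three pink look-alikes sit around it, and the mug, mouse and brush lie between. The top view agrees: handle (143,198), jamb (300,185) with its copper pin on the left (+y) side at (278,183). Next I'll get the orientations from depth.

```bash
cat > h.py <<'E'
from cell import *
import cv2,numpy as np
np.set_printoptions(precision=2,suppress=True)
def cloud(c):
    im,d=read_camera(c);k=get_calibration(c);K=k["intrinsics"];T=np.linalg.inv(k["camera_from_world"])
    v,u=np.mgrid[:420,:560]
    P=np.stack([(u-K[0,2])/K[0,0]*d,-(v-K[1,2])/K[1,1]*d,-d],-1)
    W=P@T[:3,:3].T+T[:3,3]; W[d<=0]=np.nan
    return im,W
def proj(c,p):
    k=get_calibration(c);q=k["camera_from_world"][:3,:3]@p+k["camera_from_world"][:3,3]
    K=k["intrinsics"];return np.array([K[0,0]*q[0]/-q[2]+K[0,2],K[1,1]*-q[1]/-q[2]+K[1,2]])
def box(W,lo,hi):
    with np.errstate(invalid='ignore'): return ((W>lo)&(W<hi)).all(-1)
def axis(p):
    c=p.mean(0);w,v=np.linalg.eigh(np.cov((p-c).T));return c,v[:,-1],np.sqrt(w)
E
python3 - <<'E'
from h import *
for c in("top","scene"):
    im,W=cloud(c)
    m=box(W,[550,100,115],[950,400,145]);p=W[m]
    r=cv2.minAreaRect(p[:,:2].astype(np.float32));print(c,"cab",r,np.median(p[:,2]))
    m=box(W,[540,150,85],[640,330,115]);p=W[m];print("handle",m.sum(),axis(p))
    ctr=np.array([638,-208.])
    m=box(W,[590,-260,80],[690,-150,115]);p=W[m];print("jamb",m.sum(),axis(p))
    m=box(W,[590,-260,95],[690,-150,115]);p=W[m];print("jamb hi",m.sum(),axis(p))
    vs,us=np.where(cv2.dilate(m.astype(np.uint8),np.ones((9,9)))>0)
    a=im[vs.min()-15:vs.max()+15,us.min()-30:us.max()+30];print(vs.min(),us.min())
    cv2.imwrite(f'pics/j_{c}.png',cv2.resize(a,None,fx=6,fy=6,interpolation=cv2.INTER_CUBIC)[:600,:800])
    m=box(W,[560,-290,2],[740,-130,140])
    p=W[m];H=np.histogram(p[:,2],np.arange(0,120,4))[0];print(H)
E
```

```text
top cab ((744.3468017578125, 229.08596801757812), (183.1760711669922, 287.80194091796875), 85.89939880371094) 129.73477908828886
handle 224 (array([609.85, 234.27, 104.32]), array([-0.03, -1.  , -0.01]), array([ 3.21, 12.64, 43.45]))
jamb 157 (array([ 642.61, -200.94,   97.63]), array([-0.35, -0.94,  0.01]), array([ 4.84, 15.59, 33.95]))
jamb hi 116 (array([ 639.  , -202.27,  100.45]), array([-0.42, -0.91,  0.02]), array([ 2.98,  6.26, 33.82]))
175 274
[201 394 286  70   9   2   6   1   4   1   5   4   5   5   3  81 297 288
 138 155  57  14  12  31  50  53  16   1   0]
scene cab ((767.68994140625, 228.876953125), (182.4168701171875, 243.60667419433594), 86.43733978271484) 130.13284445794466
handle 286 (array([608.6 , 238.  , 103.59]), array([-0.06, -1.  , -0.  ]), array([ 2.27,  7.15, 39.75]))
jamb 258 (array([ 647.13, -201.32,   96.48]), array([-0.36, -0.93, -0.  ]), array([ 5.43, 12.57, 33.34]))
jamb hi 172 (array([ 644.12, -201.05,  100.35]), array([-0.41, -0.91,  0.02]), array([ 2.64,  6.05, 32.91]))
211 244
[171 264 431  43  34  45  35  35  34  43  40  41  39  42  34  47 353 644
  96 295  89  45  31  54  70  85  13   0   0]
```

```bash
cat >> h.py <<'E'
from scipy.spatial.transform import Rotation as R
def go(pos,yaw,R0=None,p0=None):
    """shift/turn for tool down with tool y axis at world angle yaw (deg)"""
    o=get_obs();R0=o["orientation"] if R0 is None else R0;p0=o["tcp_pos"] if p0 is None else p0
    a=np.radians(yaw);y=np.array([np.cos(a),np.sin(a),0]);z=np.array([0,0,-1.]);G=np.stack([np.cross(y,z),y,z],1)
    return R0.T@(np.array(pos)-p0),np.degrees(R.from_matrix(R0.T@G).as_rotvec())
E
python3 - <<'E'
import cell;print([ (k,getattr(cell,k)) for k in dir(cell) if not k.startswith('_')])
from h import *
print(go([601,240,200],-3.5))
im,W=cloud("scene")
from scipy.optimize import least_squares
for c in("top","scene"):
    im,W=cloud(c)
    t=W[box(W,[300,-150,-20],[1000,150,8])];print(c,"table",np.nanmedian(t[:,2]),t[:,2].std())
    p=W[box(W,[575,-270,88],[700,-140,112])]
    def loc(q,p):
        a=np.radians(q[2]);d=p[:,:2]-q[:2];x=d[:,0]*np.cos(a)+d[:,1]*np.sin(a);y=-d[:,0]*np.sin(a)+d[:,1]*np.cos(a);return x,y
    def f(q):
        x,y=loc(q,p);z=p[:,2]-90-q[3]
        r=np.hypot(x,z);e=r-np.where(y>41,5.5,13)
        return np.clip(np.where(r>30,30,e),-10,10)
    q=least_squares(f,[640,-208,-22,0],loss='soft_l1',f_scale=2).x
    x,y=loc(q,p);print(q,len(p));print(np.histogram(y,np.arange(-60,90,5)))
    b=W[box(W,[550,-310,3],[750,-110,16])];print(len(b),cv2.minAreaRect(b[:,:2].astype(np.float32)))
    b=W[box(W,[550,-310,60],[750,-110,86])];print(len(b),cv2.minAreaRect(b[:,:2].astype(np.float32)))
E
```

```text
[('Unreachable', <class 'cell.Unreachable'>), ('cut_out', <function make.<locals>.keyed.<locals>.call at 0x7f95d80d0860>), ('get_calibration', <function make.<locals>.<lambda> at 0x7f95d80d0680>), ('get_obs', <function make.<locals>.<lambda> at 0x7f95d80d05e0>), ('grip_depth', 18.700000000000003), ('hand_in', <function connect.<locals>.done at 0x7f95d80477e0>), ('read_camera', <function make.<locals>.drawn_camera at 0x7f95d80d00e0>), ('spot_point', <function make.<locals>.keyed.<locals>.call at 0x7f95d80d0a40>)]
(array([ 646.39, -656.12,   31.29]), array([ -0.  ,  -0.  , -67.49]))
top table -0.03825808504052475 3.2178207501020197
[ 637.93 -205.79  -24.18    0.34] 158
(array([ 0,  0,  0,  4, 15, 15, 15,  9,  0,  0,  0,  0,  0,  0,  0,  6, 14,
       15, 15, 11,  7,  5,  5,  6,  7,  9,  0,  0,  0]), array([-60, -55, -50, -45, -40, -35, -30, -25, -20, -15, -10,  -5,   0,
         5,  10,  15,  20,  25,  30,  35,  40,  45,  50,  55,  60,  65,
        70,  75,  80,  85]))
1119 ((649.6256103515625, -209.6875), (200.52793884277344, 198.38644409179688), 0.41480907797813416)
1060 ((665.318115234375, -220.35403442382812), (159.27481079101562, 86.70147705078125), 65.47321319580078)
scene table 0.4833731023434211 2.1598218746287157
[ 638.59 -206.78  -25.26    0.39] 257
(array([ 0,  0,  0,  0, 16, 18, 22, 27, 12,  0,  0,  0,  0,  0,  0,  0, 16,
       21, 21, 24, 19, 10,  9,  9,  8, 10, 15,  0,  0]), array([-60, -55, -50, -45, -40, -35, -30, -25, -20, -15, -10,  -5,   0,
         5,  10,  15,  20,  25,  30,  35,  40,  45,  50,  55,  60,  65,
        70,  75,  80,  85]))
1068 ((649.7960205078125, -210.13755798339844), (199.5682830810547, 199.3268585205078), 89.78060150146484)
1599 ((668.2940673828125, -218.98904418945312), (160.09976196289062, 85.73896789550781), 64.7483139038086)
```

View pics/j_scene.png

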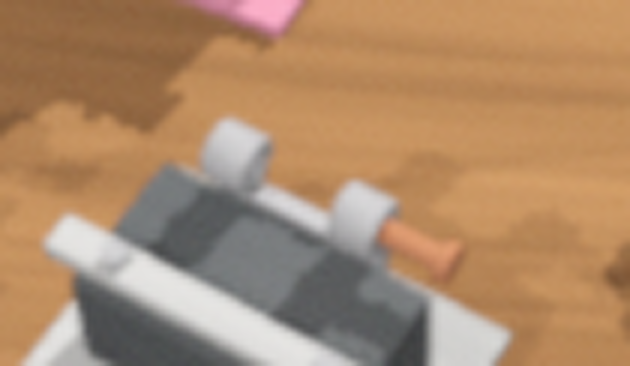

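The crop shows both steel knuckles, with the pin parked in the +y one and the dark block behind. The jamb fits at (638,-206) with yaw about -25°. Moving above the handle now.

```bash
python3 -m creep '[[60,-60,0,0,0,-8,165],[100,-100,0,0,0,-16,165],[140,-140,0,0,0,-24,165],[646,-656,15,0,0,-67.5,165],[646,-656,15,0,0,-67.5,165],[646,-656,15,0,0,-67.5,165],[646,-656,15,0,0,-67.5,165],[646,-656,15,0,0,-67.5,165],[646,-656,15,0,0,-67.5,165],[646,-656,15,0,0,-67.5,165],[646,-656,15,0,0,-67.5,165],[646,-656,15,0,0,-67.5,165],[646,-656,15,0,0,-67.5,165],[646,-656,15,0,0,-67.5,165],[646,-656,15,0,0,-67.5,165],[646,-656,15,0,0,-67.5,165],[646,-656,15,0,0,-67.5,165],[646,-656,15,0,0,-67.5,165],[646,-656,15,0,0,-67.5,165],[646,-656,15,0,0,-67.5,165]]'
python3 - <<'E'
from h import *
o=get_obs();print(o["time"],o["tcp_pos"],o["orientation"],o["joints"])
print(go([601,239.5,82],-3.6))
im,W=cloud("scene");m=box(W,[580,170,92],[625,300,112]);p=W[m];print(axis(p),p.min(0),p.max(0))
cv2.imwrite('pics/s1.png',im)
E
```

```text
time: 3.65
tcp_pos: [600.7, 239.2, 216.5]
orientation: [[0.062, 0.998, 0.0], [0.998, -0.062, -0.0], [-0.0, 0.0, -1.0]]
force: [-0.1, -0.4, 0.1]
finger_gap: 0.356
finger_force: 0.0
3.65 [600.73 239.23 216.51] [[ 0.06  1.    0.  ]
 [ 1.   -0.06 -0.  ]
 [-0.    0.   -1.  ]] [  1.08  31.18 -36.3   89.03  19.58  66.25 -42.75]
(array([  0.3 ,   0.22, 134.51]), array([0.02, 0.01, 0.07]))
(array([607.43, 235.52, 103.62]), array([-0.03, -1.  ,  0.  ]), array([ 2.19,  5.65, 38.58])) [596.34 178.41  96.36] [623.93 298.09 107.99]
```

```bash
python3 -m creep '[[0,0,40,0,0,0,165],[0,0,80,0,0,0,165],[0,0,110,0,0,0,165],[0,0,134,0,0,0,165],[0,0,134,0,0,0,165],[0,0,134,0,0,0,165],[0,0,134,0,0,0,255],[0,0,134,0,0,0,255],[0,0,134,0,0,0,255],[0,0,134,0,0,0,255]]' 40
```

```text
time: 4.95
tcp_pos: [601.4, 239.9, 83.6]
orientation: [[0.061, 0.998, 0.002], [0.998, -0.061, 0.001], [0.001, 0.002, -1.0]]
force: [-0.8, -1.9, 7.4]
finger_gap: 0.099
finger_force: 39.0
```

```bash
python3 -m creep '[[0,-8,0,0,0,0,255],[0,-24,0,0,0,0,255],[0,-44,0,0,0,0,255],[0,-64,0,0,0,0,255],[0,-84,0,0,0,0,255],[0,-104,0,0,0,0,255],[0,-120,0,0,0,0,255],[0,-134,0,0,0,0,255],[0,-144,0,0,0,0,255],[0,-149,0,0,0,0,255],[0,-152,0,0,0,0,255],[0,-155,0,0,0,0,255],[0,-155,0,0,0,0,255]]'
```

```text
time: 6.58
tcp_pos: [453.6, 249.7, 84.1]
orientation: [[0.064, 0.998, 0.013], [0.998, -0.065, 0.006], [0.007, 0.013, -1.0]]
force: [54.7, 7.7, -35.8]
finger_gap: 0.1
finger_force: 38.8
```

```bash
python3 -m creep '[[0,3,0,0,0,0,255],[0,3.5,0,0,0,0,165],[0,3.5,0,0,0,0,165],[0,3.5,0,0,0,0,165],[0,3.5,-20,0,0,0,165],[0,3.5,-60,0,0,0,165],[0,3.5,-100,0,0,0,165],[-60,3.5,-140,0,0,0,0],[-120,3.5,-140,0,0,0,0],[-170,3.5,-140,0,0,0,0],[-170,3.5,-140,0,0,0,0],[-170,3.5,-140,0,0,0,0]]'
python3 - <<'E'
from h import *
o=get_obs();print(o["time"],o["tcp_pos"],o["force"])
for c in("scene","top"):
    im,W=cloud(c);cv2.imwrite(f'pics/{c}2.png',im)
    for t in("leaf_center","drawer_handle","drawer_rack"):
        print(c,t,[(np.round(r["at"],1),round(r["p"],2)) for r in spot_point(t,c)[:4]])
    m=box(W,[430,190,92],[480,310,112]);p=W[m];print("bar",axis(p),p.min(0),p.max(0))
    m=box(W,[545,205,75],[600,285,110]);p=W[m];print("leaf",len(p),axis(p),p.min(0),p.max(0))
    q=p[p[:,2]>94];print(len(q),q.mean(0),axis(q)[1],cv2.minAreaRect(q[:,:2].astype(np.float32)))
E
```

```text
time: 8.07
tcp_pos: [439.0, 79.7, 222.4]
orientation: [[0.061, 0.998, 0.0], [0.998, -0.061, 0.0], [0.0, 0.0, -1.0]]
force: [-0.9, -0.1, 0.7]
finger_gap: 0.997
finger_force: 0.0
8.075 [438.97  79.67 222.39] [-0.87 -0.12  0.7 ]
scene leaf_center [(array([572.1, 242.8,  73. ]), 0.77)]
scene drawer_handle [(array([453.5, 252. ,  95.8]), 0.69), (array([767.4, -19.5,   0.4]), 0.27)]
scene drawer_rack [(array([575. , 240.6,  47.7]), 0.96)]
bar (array([458.32, 248.23, 103.18]), array([-0.05, -1.  ,  0.  ]), array([ 2.5 ,  6.65, 37.85])) [445.17 190.07  95.1 ] [479.63 307.3  110.11]
leaf 232 (array([576.11, 241.8 ,  91.42]), array([0.07, 1.  , 0.03]), array([ 2.1 ,  8.36, 17.86])) [567.84 212.94  75.37] [580.48 272.52 103.54]
109 [575.05 242.79  98.99] [-0.07 -1.   -0.  ] ((574.2985229492188, 242.96432495117188), (59.57086181640625, 11.0293607711792), 86.2386474609375)
top leaf_center [(array([573.7, 242.2,  79.1]), 0.68), (array([576.8, 245. ,  34.6]), 0.39)]
top drawer_handle [(array([648.2, 235.6,  -0.9]), 0.27)]
top drawer_rack [(array([576.1, 245.8,  49.3]), 0.62), (array([573. , 243.3,  76.9]), 0.4)]
bar (array([465.19, 301.41, 104.19]), array([-1.  ,  0.09,  0.01]), array([2.55, 3.3 , 8.37])) [452.04 295.84  99.  ] [477.76 307.69 111.5 ]
leaf 73 (array([571.52, 239.61,  96.27]), array([-0.07, -0.99, -0.08]), array([ 2.28,  6.52, 18.61])) [566.47 211.89  76.31] [576.58 271.52 105.54]
58 [572.11 240.95  98.96] [-0.06 -1.    0.  ] ((572.3403930664062, 241.5871124267578), (59.460880279541016, 7.917472839355469), 86.05133056640625)
```

```bash
python3 -m creep '[[60,42,0,0,0,0.3,127],[120,84,0,0,0,0.3,127],[160,116,20,0,0,0.3,127],[170,124,60,0,0,0.3,127],[170,124,90,0,0,0.3,127],[170,124,90,0,0,0.3,127],[170,124,120,0,0,0.3,127],[170,124,145,0,0,0.3,127],[170,124,155,0,0,0.3,127],[170,124,155,0,0,0.3,127],[170,124,155,0,0,0.3,180],[170,124,155,0,0,0.3,200],[170,124,155,0,0,0.3,255],[170,124,155,0,0,0.3,255],[170,124,155,0,0,0.3,255]]' 40
```

```text
time: 10.35
tcp_pos: [573.6, 241.5, 68.0]
orientation: [[0.066, 0.998, 0.001], [0.998, -0.066, 0.0], [0.0, 0.001, -1.0]]
force: [-0.6, -0.3, 5.9]
finger_gap: 0.082
finger_force: 42.7
```

```bash
python3 -m creep '[[0,0,0,0,0,0,255],[0,0,-5,0,0,0,255],[0,0,-15,0,0,0,255],[0,0,-30,0,0,0,255],[0,0,-50,0,0,0,255],[0,0,-80,0,0,0,255],[0,0,-110,0,0,0,255],[0,0,-120,0,0,0,255],[0,0,-120,0,0,0,255],[0,0,-120,0,0,0,255]]' 70
python3 - <<'E'
from h import *
o=get_obs();print(o["time"],o["tcp_pos"],o["force"],o["joints"])
print(go([638.3,-206.4,185],-25,))
for c in("scene","top"):
    im,W=cloud(c);cv2.imwrite(f'pics/{c}3.png',im)
    for t in("leaf_center","leaf_hole","drawer_handle"):
        print(c,t,[(np.round(r["at"],1),round(r["p"],2)) for r in spot_point(t,c)[:3]])
E
```

```text
time: 11.6
tcp_pos: [572.8, 241.1, 186.2]
orientation: [[0.066, 0.998, -0.001], [0.998, -0.066, -0.001], [-0.001, -0.001, -1.0]]
force: [-0.0, 0.7, -1.7]
finger_gap: 0.079
finger_force: 68.7
11.6 [572.78 241.13 186.24] [-0.02  0.66 -1.69] [  1.84  30.84 -37.77  94.42  20.8   62.04 -45.71]
(array([-442.22,   94.93,    1.38]), array([-0.07,  0.05, 21.21]))
scene leaf_center [(array([572.7, 244. , 192.1]), 0.89), (array([ 640. , -207. ,   87.3]), 0.28)]
scene leaf_hole [(array([567.9, 239.9, 153.8]), 0.69), (array([572.7, 245.7, 138.7]), 0.26)]
scene drawer_handle [(array([454.3, 252.8,  96.6]), 0.9)]
top leaf_center [(array([572.9, 241.2, 195.1]), 0.54)]
top leaf_hole [(array([573.6, 239.6, 153. ]), 0.41)]
top drawer_handle []
```

View pics/scene3.png

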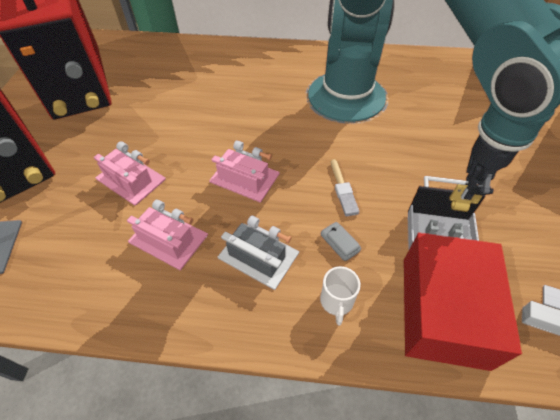

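The leaf is in the gripper at (465,195), the drawer stands open, and the rack is empty at (445,230). Now moving over the jamb.

```bash
python3 -m creep '[[-15,3,0,0,0,0,255],[-45,10,0,0,0,2,255],[-85,18,0,0,0,4,255],[-130,28,0,0,0,6,255],[-175,38,0,0,0,8,255],[-220,47,0,0,0,10,255],[-265,57,0,0,0,12,255],[-310,67,0,0,0,14,255],[-350,75,0,0,0,17,255],[-385,83,0,0,0,19,255],[-415,90,0,0,0,20.5,255],[-435,94,0,0,0,21.2,255],[-442,95,0,0,0,21.2,255],[-442,95,0,0,0,21.2,255],[-442,95,0,0,0,21.2,255],[-442,95,0,0,0,21.2,255]]'
cat > m.py <<'E'
from h import *
from scipy.optimize import least_squares
def loc(q,p):
    a=np.radians(q[2]);d=p[:,:2]-q[:2];return d[:,0]*np.cos(a)+d[:,1]*np.sin(a),-d[:,0]*np.sin(a)+d[:,1]*np.cos(a)
o=get_obs();print(o["time"],o["tcp_pos"],o["force"],"yaw",np.degrees(np.arctan2(o["orientation"][1,1],o["orientation"][0,1])))
tcp=o["tcp_pos"]
for c in("scene","top"):
    ims,Ws=zip(*[cloud(c) for _ in range(4)]);im=ims[0];W=np.nanmean(Ws,0)
    cv2.imwrite(f'pics/{c}_{o["time"]:.2f}.png',im)
    hsv=cv2.cvtColor(im,cv2.COLOR_BGR2HSV);brass=(hsv[...,0]>17)&(hsv[...,0]<33)&(hsv[...,1]>90)
    m=box(W,tcp+[-60,-60,-55],tcp+[60,60,45])&brass
    p=W[m];hole=tcp+[0,0,8.4-41]
    x,y=loc([*tcp[:2],-25],p);z=p[:,2]-tcp[2]
    print(c,"brass",len(p),"x",np.percentile(x,[2,50,98]),"y",np.percentile(y,[1,50,99]),"z",np.percentile(z,[1,99]))
    k=(z<-18)&(abs(y)<14);pk=p[k]
    if k.sum()>15:
        f=lambda q:(lambda X:np.hypot(X,pk[:,2]-q[1])-13)(loc([*tcp[:2],-25],pk)[0]-q[0])
        s=least_squares(f,[0,hole[2]],loss='soft_l1',f_scale=1.);print(" knuckle x,z rel tcp",s.x-[0,tcp[2]],k.sum(),"y",np.percentile(y[z<-22],[2,98]),"rms",np.sqrt(np.mean(s.fun**2)))
    for side in(-1,1):
        x1,y1=loc([638.2,-206.3,-25],W.reshape(-1,3));zz=W.reshape(-1,3)[:,2]
        kk=(abs(y1-side*30)<9)&(abs(x1)<20)&(zz>86)&(zz<108)&~brass.ravel();xx,zz=x1[kk],zz[kk]
        if kk.sum()>15:
            s=least_squares(lambda q:np.hypot(xx-q[0],zz-q[1])-13,[0,90],loss='soft_l1',f_scale=1.);print(" fixed",side,s.x,kk.sum())
    x1,y1=loc([638.2,-206.3,-25],W.reshape(-1,3));zz=W.reshape(-1,3)[:,2]
    kk=(abs(x1)<12)&(zz>94)&(zz<110)&~brass.ravel();v=y1[kk];v=v[abs(v)<39]
    print(" inner faces",v[v<0].max(initial=-99),v[v>0].min(initial=99))
    for t in("leaf_center","leaf_hole"):
        print(c,t,[(np.round(r["at"]-tcp,1),round(r["p"],2)) for r in spot_point(t,c)[:2]])
E
python3 m.py
```

```text
time: 14.0
tcp_pos: [638.9, -204.9, 187.4]
orientation: [[0.421, 0.907, 0.0], [0.907, -0.421, 0.0], [0.0, 0.0, -1.0]]
force: [0.7, -1.5, -1.5]
finger_gap: 0.083
finger_force: 68.6
14.0 [ 638.93 -204.92  187.41] [ 0.66 -1.53 -1.49] yaw -24.915242022630494
scene brass 302 x [-3.33  3.67 12.45] y [-23.95  14.53  31.69] z [-39.89  33.74]
 knuckle x,z rel tcp [ -0.46 -32.72] 89 y [-12.21  17.43] rms 1.3402940827929257
 fixed -1 [ 0.32 90.24] 74
 fixed 1 [-0.02 90.42] 78
 inner faces -19.09590050067861 20.700029633934697
scene leaf_center [(array([-3.7,  5.9,  7.4]), 0.88), (array([-183.6,  454.9,  -91.7]), 0.23)]
scene leaf_hole [(array([ -2.9,  -1.5, -35.1]), 0.82)]Traceback (most recent call last):
  File "m.py", line 14, in <module>
    print(c,"brass",len(p),"x",np.percentile(x,[2,50,98]),"y",np.percentile(y,[1,50,99]),"z",np.percentile(z,[1,99]))
                               ~~~~~~~~~~~~~^^^^^^^^^^^^^
    return _quantile_unchecked(
        a, q, axis, out, overwrite_input, method, keepdims, weights)
    return _ureduce(a,
                    func=_quantile_ureduce_func,
    ...<5 lines>...
                    overwrite_input=overwrite_input,
                    method=method)
    r = func(a, **kwargs)
    result = _quantile(arr,
                       quantiles=q,
    ...<2 lines>...
                       out=out,
                       weights=wgt)
    slices_having_nans = np.isnan(arr[-1, ...])
                                  ~~~^^^^^^^^^
IndexError: index -1 is out of bounds for axis 0 with size 0
```

```bash
python3 -m creep '[[-1,0,5,0,0,0,255],[-2,0.5,15,0,0,0,255],[-3,0.5,25,0,0,0,255],[-3,0.5,32,0,0,0,255],[-3,0.5,35,0,0,0,255],[-3,0.5,35,0,0,0,255],[-3,0.5,35,0,0,0,255]]'
sed -i 's/for c in("scene","top")/for c in("scene",)/' m.py; python3 m.py
python3 - <<'E'
from h import *
im=read_camera("scene")[0]
a=im[195:295,200:320];cv2.imwrite('pics/c4.png',cv2.resize(a,None,fx=6,fy=6,interpolation=cv2.INTER_CUBIC))
im=read_camera("top")[0]
cv2.imwrite('pics/t4.png',cv2.resize(im[140:240,240:360],None,fx=5,fy=5,interpolation=cv2.INTER_CUBIC))
E
```

```text
time: 15.38
tcp_pos: [638.2, -208.8, 152.6]
orientation: [[0.422, 0.906, 0.0], [0.906, -0.422, -0.0], [0.0, 0.0, -1.0]]
force: [-0.2, 0.2, -1.8]
finger_gap: 0.081
finger_force: 68.6
15.375 [ 638.17 -208.76  152.6 ] [-0.19  0.23 -1.84] yaw -24.982856781272268
scene brass 265 x [-3.36  3.65 12.29] y [-20.24  14.61  31.8 ] z [-39.68  33.31]
 knuckle x,z rel tcp [ -0.91 -32.07] 81 y [-12.39  17.75] rms 1.110665540839734
 fixed -1 [ 0.45 90.51] 61
 fixed 1 [ 0.08 90.37] 77
 inner faces -19.655529821464896 20.83924329197931
scene leaf_center [(array([-1.6,  3.9,  6.6]), 0.53)]
scene leaf_hole []
```

View pics/c4.png

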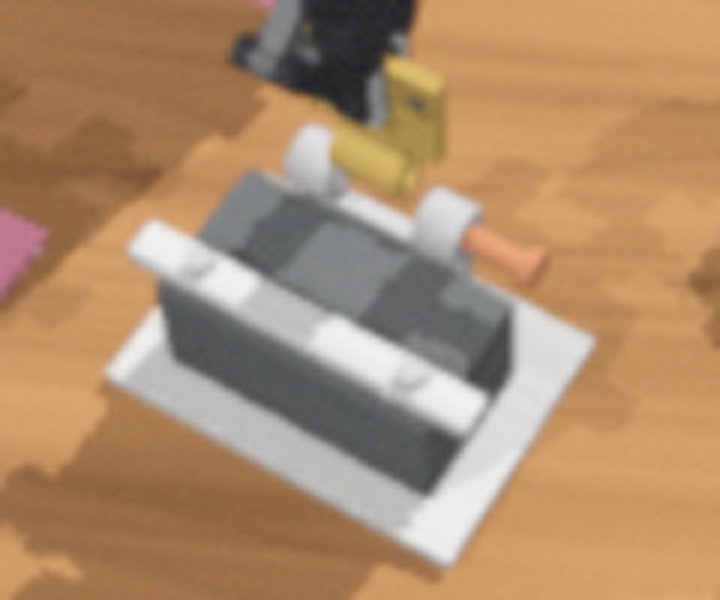

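The leaf hangs just above the gap: brass knuckle at (370,160), steel knuckles at (315,160) and (445,220). Now lowering the last 30 mm.

```bash
python3 -m creep '[[0.6,0,5,0,0,0,255],[0.6,0,11,0,0,0,255],[0.6,0,17,0,0,0,255],[0.6,0,22,0,0,0,255],[0.6,0,26,0,0,0,255],[0.6,0,29,0,0,0,255],[0.6,0,30,0,0,0,255],[0.6,0,30,0,0,0,255],[0.6,0,30,0,0,0,255]]'
python3 m.py
python3 - <<'E'
from h import *
im=read_camera("scene")[0]
a=im[205:265,220:310];cv2.imwrite('pics/c5.png',cv2.resize(a,None,fx=8,fy=8,interpolation=cv2.INTER_CUBIC))
E
```

```text
time: 16.9
tcp_pos: [638.3, -208.3, 122.4]
orientation: [[0.422, 0.906, 0.0], [0.906, -0.422, -0.0], [0.0, 0.0, -1.0]]
force: [0.0, -0.7, -2.8]
finger_gap: 0.083
finger_force: 68.6
16.9 [ 638.32 -208.28  122.43] [ 0.01 -0.67 -2.84] yaw -24.990660269950418
scene brass 236 x [-3.24  3.59 12.14] y [-13.35  14.52  31.8 ] z [-53.31  33.49]
 knuckle x,z rel tcp [ -0.73 -32.96] 81 y [-13.44  17.69] rms 2.183781570094475
 fixed -1 [ 0.29 90.67] 47
 fixed 1 [ 0.16 90.15] 72
 inner faces -1.391891983083549 20.93783508624604
scene leaf_center [(array([-2.4,  3.2,  5. ]), 0.5)]
scene leaf_hole [(array([ -2. ,   2.4, -33.6]), 0.59)]
```

View pics/c5.png

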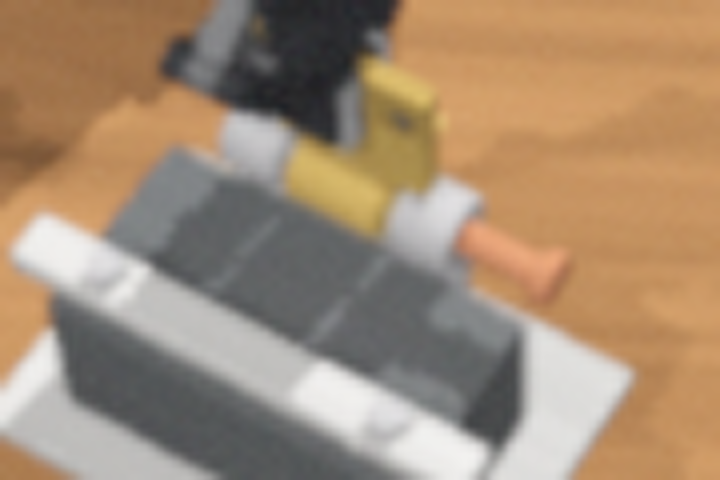

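The brass knuckle (340,190) sits between the steel knuckles at (255,155) and (430,225), in line with them. One last relative measurement with averaged frames, before I fine-tune.

Run:
```python
from h import *
from scipy.optimize import least_squares
from m import loc
for c in("scene","top"):
    T=[];Ws=[]
    for _ in range(12):
        im,W=cloud(c);Ws.append(W);T.append(get_obs()["tcp_pos"])
    W=np.nanmean(Ws,0).reshape(-1,3);S=np.nanstd(Ws,0).reshape(-1,3)
    print(c,"tcp",np.mean(T,0),np.std(T,0),get_obs()["force"])
    x,y=loc([638.2,-206.3,-25],W);z=W[:,2]
    print("noise",np.nanmedian(S[(abs(x)<15)&(abs(y)<40)]))
    for n,a,b in(("-",-37,-23),("mid",-13,13),("+",23,37)):
        k=(y>a)&(y<b)&(x>-16)&(x<16)&(z>84)&(z<104.5)&(np.abs(np.hypot(x,z-90)-13)<3);X,Z=x[k],z[k]
        if k.sum()<8: print(n,k.sum());continue
        s=least_squares(lambda q:np.hypot(X-q[0],Z-q[1])-13,[0,90],loss='soft_l1',f_scale=.7)
        print(n,s.x,k.sum(),"x",X.min(),X.max(),"rms",np.std(s.fun), "z max",np.percentile(Z,95))
```

```text
17.25 [ 638.23 -208.24  122.27] [ 0.38  1.67 -0.87] yaw -24.98798439015526
scene brass 233 x [-3.22  3.61 12.17] y [-13.64  14.41  31.72] z [-53.45  33.4 ]
 knuckle x,z rel tcp [ -0.67 -32.61] 81 y [-13.63  17.45] rms 2.160374831767872
 fixed -1 [ 0.42 90.22] 47
 fixed 1 [ 0.09 90.23] 68
 inner faces -1.457121665897905 20.523738123747357
scene leaf_center [(array([-3. ,  4.4,  6.5]), 0.6)]
scene leaf_hole [(array([ -0.5,   0.2, -34.5]), 0.48)]
scene tcp [ 638.22 -208.26  122.25] [0.02 0.02 0.02] [-0.65 -0.13 -2.61]
noise 0.6438710615144663
- [ 0.19 90.52] 37 x 2.9873609432478467 13.319924524215734 rms 0.3471859028509715 z max 102.97548342365023
mid [-0.02 89.84] 71 x 4.125204994050889 13.307103208645753 rms 0.5295575320296964 z max 103.05228216146625
+ [ 0.11 90.4 ] 54 x -8.694046115603097 13.130170008820608 rms 0.36736327329483015 z max 103.5187002463527
top tcp [ 638.22 -208.26  122.26] [0.01 0.02 0.01] [ 0.32 -0.07 -3.34]
noise 0.2916867682897751
- 0
mid 0
+ 0
```

```bash
python3 -m creep '[[0.2,0.2,-0.6,0,0,0,255],[0.2,0.2,-0.6,0,0,0,255],[0.2,0.2,-0.6,0,0,0,255],[0.2,0.2,-0.6,0,0,0,255]]' && python3 -c "
from cell import *
print(hand_in())"
```

```text
time: 19.25
tcp_pos: [638.5, -208.1, 122.9]
orientation: [[0.422, 0.906, -0.0], [0.906, -0.422, 0.0], [0.0, -0.0, -1.0]]
force: [0.3, -0.1, -2.2]
finger_gap: 0.083
finger_force: 68.6
the job is handed in; nothing more can be done
None
```

I handed the job in at 19.3 s: the drawer is open at its stop, and the leaf hangs free in the gripper with its knuckle centred between the fixed knuckles, the holes in line to well under 1 mm by the last camera measurement and a final 0.6 mm correction; no verdict came back.

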